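# Tip round guide bushes off a sorting board and bin the flat parallels

## Robot

A 7-joint arm with a two-finger parallel gripper is mounted at the origin on the work surface; the furniture and walls round the work are solid. World frame = base frame: x ahead of the robot, y to its left, z up, the work surface at z = 0. Lengths are in m, angles in rad, forces in N, time in s.
With the tool pointing down it reaches from about 0.425 to 0.95 m from the base axis. Payload 4.7 kg.
Tool frame: the origin (TCP) lies between the finger pads; the fingertips stand 25 mm ahead of it and the grasp point (between the pads) lies 6 mm ahead of it; z points along the fingers, y is the line along which they close (so a half turn about z gives the same grasp; the last joint's range is limited). The gripper opens to 85 mm and grips with 20 to 120 N. Pads are 22 mm wide; open, the fingers measure 114 mm over their backs; the gripper's body (76 mm by 85 mm) begins 54 mm behind the grasp point. The pads swing forward as they close: fully open they stand 13 mm farther back than shut.
Start: joints at [1.186, 0.469, -0.049, 1.532, 0.024, 1.141, -0.082], TCP at [0.235, -0.633, 0.256] pointing down, gripper open.
Joint ranges: [-2.59, 2.59], [-0.33, 1.99], [-1.39, 1.29], [0.1, 2.45], [-1.04, 4.18], [0.21, 1.99], [-2.66, 2.66]. Speed limits (rad/s): [2.57, 2.57, 3.14, 3.14, 3.14, 3.14, 3.14].

## Interface

Orientations are given as a 3x3 rotation matrix whose columns are the frame's x, y, z axes.
In Python, from rig import * gives the robot as it stands. Calls block until the motion is done:
- movep(position, orientation): joint-space move of the TCP to a pose.
- move_l(position, attitude=None, feed=0.15, until_force=None): straight line of the TCP; attitude=None keeps the orientation; feed is the mean speed in m/s. With until_force (N) it stops when the force on the tool has changed by that much, and returns True; else False.
- move_joints(angles): joint-space move.
- command_gripper(opening, newtons=None): finger opening in m; newtons is the grip in N (None keeps the last); returns when the fingers have stopped.
- sleep(seconds).
- inverse_kinematics(position, orientation): joint angles nearest the present ones, or None.
- sense(): the state.
- camera(name): name is "scene" or "top" or "wrist"; returns (picture, depth): 384x512x3 uint8, red, green, blue; 384x512 float32, m along the optical axis (not along the pixel's ray), 0 where there is no reading.
- camera_params(name): a dict with "K" (3x3 intrinsics, pixels), "position" and "rotation" of the camera in the world; the wrist camera has in their place "tool_from_camera" (4x4, takes a point from camera to tool coordinates, whose origin is the TCP and whose axes are the flange's). Camera axes: x right, y down, z forward; pixel columns grow to the right and rows downward; lengths in m; the calibration is good to about 2 mm. A picture is of the moment at which its call begins: read the wrist's pose just before it. camera_params takes no time and is no camera call.
A pose or a line that the arm cannot do raises Unreachable and nothing moves.
- finish_job(): hands the job in; it is judged then, once.
The state is a dict: "time_s": time; "joint_pos": joint angles; "qd": joint speeds; "joint_efforts": joint torques, N m; "position": TCP position; "tcp_rot": TCP orientation; "wrist_force": force on the tool from outside, world axes, zero at the start; "ft_torque": the same for the moment, N m; "finger_gap": finger opening in m; "gripper_force": force on a finger pad.
Only numpy, scipy, OpenCV 4.12 (cv2) and the standard library are available. Lean on these libraries where they do the work, as an engineer would, in place of code of your own. Each camera call takes 0.05 s, during which the arm holds its last target. There are 200 camera calls.

## Task

Sort the parts on the tipping board. Slide the small aluminium catch tray up against the board's stop so that it sits squarely under the low lip, then slowly lift the board by its bar handle so that the two round guide bushes roll off into the catch tray by themselves, without being touched by the gripper, while the two flat ground parallels stay on the board. Lower the board gently back onto its rests and lay both parallels in the long black tray, leaving the other things on the bench undisturbed.

Things in the scene. Friction and masses are not known exactly. Their poses are not given: they have to be found in the camera images.
- board_base: Fixed grey steel base of the tipping board, 190 x 172 mm, screwed to the bench through short rubber feet. Origin: on the bench under its middle. Its +y axis points downhill, the way round parts roll; its x axis runs along the hinge. Every 'base' below is this frame.
- stop (a point): Middle of the vertical stop face the catch tray is pushed against: on the base's +y side at y = 0.075, 17 mm above the bench; the face is 180 mm wide and reaches from 8 to 34 mm above the bench. A skewed tray pushed at one point in the middle can wedge a corner against the face: square it with two spread fingers or by pushing its lagging side.
- board_hinge (a point): Middle of the hinge axis, which runs along the base's x at y = 0.070, z = 0.042 of the base.
- lip (a point): Middle of the board's low edge (aluminium lip), on the board's surface, at y = 0.100 of the base, 51 mm above the bench at rest; underside 43 mm above the bench at rest, at least 29 mm at full tilt. The plywood board is 200 mm along x, 200 mm from lip to back fence (22 mm high); at rest it leans 2 degrees back to the fence, its surface 44 mm above the bench there.
- board (a joint): Tilt of the board about its hinge, rad: 0 on its rubber rests, growing as the handle end is lifted, stop at 0.45. Damped, but it falls back when let go. Lifting takes about 10 N at the handle. Level at 0.035; round parts roll off, slowly, from about 0.08 on; the parallels stay put over the whole travel unless jerked. Round parts leave faster the faster and higher it is tipped.
- board_handle (a point): Middle of the board's bar handle: a round rubber grip 15 mm thick, 90 mm long along the base's x, free all round, beyond the back fence at the high end. At rest at y = -0.147, z = 0.089 of the base; it is 215 mm behind the hinge axis, 45 mm behind the fence and 25 mm above the fence's top, and swings in an arc about the hinge; it may turn between the fingers.
- catch_tray: Loose open aluminium tray, 164 mm along its x, 120 mm along its y, 28 mm high, walls 3 mm, dark mat in it; 0.28 kg. Origin: centre of its underside. Pushed home, its -y long wall touches the stop, its y axis is along the base's y axis and its origin lies at y = +0.135 of the base, x within about 25 mm of the base's; the lip then overhangs it by 25 mm. It starts standing off in front of the lip.
- bush_1_center (a point): Centre of a plain ground steel guide bush, a cylinder 36 mm in diameter and 84 mm long (its own z axis), lying on the board against the back fence; 0.48 kg. Not to be touched by the gripper.
- bush_2_center (a point): Centre of the other guide bush, 36 mm in diameter and 88 mm long (its own z axis), lying on the board against the first; 0.48 kg. Not to be touched by the gripper.
- parallel_2_center (a point): Centre (half-way up) of a ground steel parallel, a bar 12 mm wide (x), 91 mm long (y) and 21 mm tall, standing on its narrow side on the board beside the bushes, roughly along the base's y; 0.14 kg.
- parallel_3_center (a point): Centre (half-way up) of the other parallel, 10 mm wide (x), 97 mm long (y), 24 mm tall, on the other side of the bushes; 0.16 kg.
- black_tray: Loose open black sheet tray for the parallels, 86 mm along its x, 270 mm along its y, 34 mm high, walls and floor 2 mm, empty, 0.5 kg. Origin: centre of its underside. The parallels fit only lengthwise (along its y).
- al_part_1: Bystander: turned aluminium part, 46 mm square foot with a round head, 48 mm high. Origin: centre of its underside.
- al_part_2: Bystander: the same kind of part, 54 mm high.
- paste_tin: Bystander: round grey tin, 82 mm in diameter, 52 mm high. Origin: centre of its underside.
Not all that is in view belongs to the job. What is shaped like the part that bears parallel_2_center but red is not meant.

How it is judged:
On the way, in this order (a step that is already met when the one before it is completed fails the run):
1. the catch tray stands squarely against the stop under the lip, with all four parts still on the board (x of catch_tray in the frame of board_base between -0.033 and 0.033 m and y of catch_tray in the frame of board_base below 0.15 m and angle between the y axis of catch_tray and the y axis of board_base, either way round below 0.12 rad and x of parallel_2_center in the frame of board_base between -0.11 and 0.11 m and y of parallel_2_center in the frame of board_base between -0.11 and 0.095 m and z of each of parallel_2_center, parallel_3_center in the frame of board_base above 0.045 m and x of parallel_3_center in the frame of board_base between -0.11 and 0.11 m and y of parallel_3_center in the frame of board_base between -0.11 and 0.095 m and value of joint board below 0.02 rad and z of each of bush_1_center, bush_2_center in the frame of board_base above 0.05 m), for 0.2 s.
2. with the board tipped, both bushes have rolled into the catch tray and both parallels are still on the board (value of joint board above 0.07 rad and x of bush_1_center in the frame of catch_tray between -0.079 and 0.079 m and y of bush_1_center in the frame of catch_tray between -0.057 and 0.057 m and z of each of bush_1_center, bush_2_center in the frame of catch_tray below 0.032 m and x of bush_2_center in the frame of catch_tray between -0.079 and 0.079 m and y of bush_2_center in the frame of catch_tray between -0.057 and 0.057 m and x of parallel_2_center in the frame of board_base between -0.11 and 0.11 m and y of parallel_2_center in the frame of board_base between -0.11 and 0.095 m and z of each of parallel_2_center, parallel_3_center in the frame of board_base above 0.045 m and x of parallel_3_center in the frame of board_base between -0.11 and 0.11 m and y of parallel_3_center in the frame of board_base between -0.11 and 0.095 m), for 0.2 s.
3. the board is back down on its rests with both parallels still on it (value of joint board below 0.02 rad and x of parallel_2_center in the frame of board_base between -0.11 and 0.11 m and y of parallel_2_center in the frame of board_base between -0.11 and 0.095 m and z of each of parallel_2_center, parallel_3_center in the frame of board_base above 0.045 m and x of parallel_3_center in the frame of board_base between -0.11 and 0.11 m and y of parallel_3_center in the frame of board_base between -0.11 and 0.095 m and x of bush_1_center in the frame of catch_tray between -0.079 and 0.079 m and y of bush_1_center in the frame of catch_tray between -0.057 and 0.057 m and z of each of bush_1_center, bush_2_center in the frame of catch_tray below 0.032 m and x of bush_2_center in the frame of catch_tray between -0.079 and 0.079 m and y of bush_2_center in the frame of catch_tray between -0.057 and 0.057 m), for 0.1 s.
At the end, for the whole second after the job is handed in: Both bushes lie on the floor of the catch tray, which still stands under the lip (its near wall within 15 mm of the stop, within 33 mm sideways and 0.12 rad of square); both parallels lie inside the black tray, on its floor; the board rests within 0.02 rad of fully down; all are at rest (x of bush_1_center in the frame of catch_tray between -0.079 and 0.079 m and y of bush_1_center in the frame of catch_tray between -0.057 and 0.057 m and z of each of bush_1_center, bush_2_center in the frame of catch_tray below 0.032 m and x of bush_2_center in the frame of catch_tray between -0.079 and 0.079 m and y of bush_2_center in the frame of catch_tray between -0.057 and 0.057 m and x of catch_tray in the frame of board_base between -0.033 and 0.033 m and y of catch_tray in the frame of board_base below 0.15 m and angle between the y axis of catch_tray and the y axis of board_base, either way round below 0.12 rad and x of parallel_2_center in the frame of black_tray between -0.043 and 0.043 m and y of parallel_2_center in the frame of black_tray between -0.135 and 0.135 m and z of each of parallel_2_center, parallel_3_center in the frame of black_tray below 0.03 m and x of parallel_3_center in the frame of black_tray between -0.043 and 0.043 m and y of parallel_3_center in the frame of black_tray between -0.135 and 0.135 m and linear speed of each of parallel_2, parallel_3, bush_1, bush_2, black_tray, catch_tray below 0.03 m/s and value of joint board below 0.02 rad and angle between black_tray's own z axis and vertical below 0.1 rad); the robot touches nothing.
It fails at once if a bush is touched by the gripper or arm (contact force between any of the fingers, the arm and bush_1 above 0.5 N or contact force between any of the fingers, the arm and bush_2 above 0.5 N).
It fails at once if the board is let drop (falls faster than 1.5 rad/s) (velocity of joint board below -1.5 rad/s).
It fails at once if a bystander is moved by more than 30 mm (distance of any of al_part_1, al_part_2, paste_tin from where it was at the start of the episode above 0.03 m).
It also fails if it takes over 72 s, if anything falls off the work surface, if the arm or the gripper's body presses on something with over 40 N, if the wrist force passes 120 N, or if a joint passes its speed limit or range.

## Working session

There is one attempt and no reset: what is moved stays moved. The work goes in short steps, each a Python script; the robot and the scene stay as the last script left them, time stands still between calls to the robot, and variables do not carry over. Pictures are saved under pics/ and viewed, at most 10 in all, crops included, and the job is handed in when it is done.

```bash
mkdir -p pics; ls
python3 - <<'E'
from rig import *
import cv2,numpy as np
for n in ("top","scene"):
    im,d=camera(n); np.savez(f"{n}0.npz",im=im,d=d)
    cv2.imwrite(f"pics/{n}0.png",cv2.resize(im[:,:,::-1],(800,600)))
    p=camera_params(n); print(n,p["K"],p["position"],p["rotation"],(d>0).mean())
print(camera_params("wrist"))
print(sense())
E
```

```text
pics
top [[365.40698826   0.         255.45715435]
 [  0.         365.40698826 190.57363575]
 [  0.           0.           1.        ]] [0.35519919 0.25691033 1.55738094] [[-0.02115866 -0.9986063   0.04835054]
 [-0.99975698  0.02143285  0.00515936]
 [-0.00618846 -0.04822963 -0.9988171 ]] 0.9961090087890625
scene [[400.83913126   0.         253.49195266]
 [  0.         400.83913126 190.44495102]
 [  0.           0.           1.        ]] [-0.01863079  1.14025221  0.93982614] [[-0.89313543 -0.29702783  0.33776259]
 [-0.44977835  0.58491459 -0.67496248]
 [ 0.00292037 -0.75475121 -0.65600464]] 0.9959309895833334
{'K': array([[304.02985761,   0.        , 260.01066512],
       [  0.        , 304.02985761, 188.6802985 ],
       [  0.        ,   0.        ,   1.        ]]), 'tool_from_camera': array([[ 1.49302598e-04, -9.53522426e-01, -3.01322023e-01,
         7.77033489e-02],
       [ 9.99999687e-01,  3.76548559e-04, -6.96082357e-04,
         4.05048216e-04],
       [ 7.77192511e-04, -3.01321825e-01,  9.53522183e-01,
        -1.18369522e-01],
       [ 0.00000000e+00,  0.00000000e+00,  0.000
[... 195 characters left out ...]
2866e-05, -3.25653930e-03,  1.28355998e-03, -1.71664044e-03,
       -8.74076522e-04, -5.74019740e-04,  5.47164553e-04]), 'joint_efforts': array([ 9.18317601e-04, -5.11520720e+01, -4.69995628e-02, -2.38392162e+01,
        1.07301999e-02,  4.39731579e-03, -1.54232833e-05]), 'position': array([ 0.23497305, -0.63228962,  0.25537455]), 'tcp_rot': array([[ 9.37365541e-01,  3.48346713e-01, -6.40285939e-04],
       [ 3.48347298e-01, -9.37364202e-01,  1.58513252e-03],
       [-4.80054163e-05, -1.70889048e-03, -9.99998539e-01]]), 'wrist_force': array([0.16078732, 0.77307836, 0.09932856]), 'ft_torque': array([0.01634864, 0.01955458, 0.01359961]), 'gripper_force': 0.0, 'finger_gap': 0.08505676208596061}
```

View pics/top0.png

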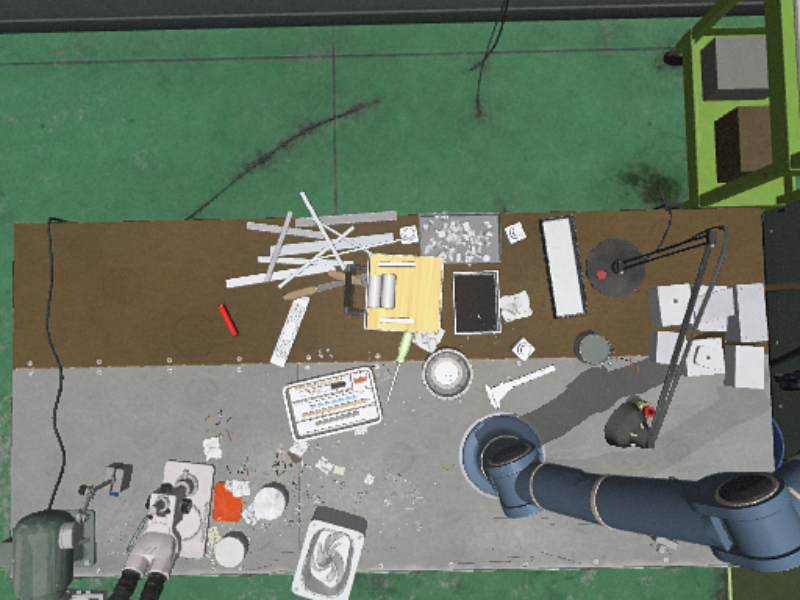

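View pics/scene0.png

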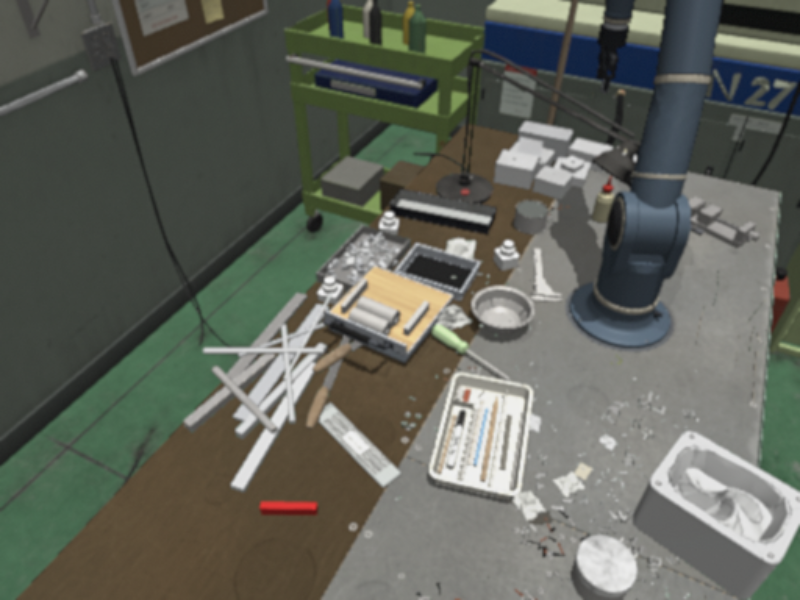

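The top view (800x600) shows the board around (405,293), downhill to the right (world −y). The handle is at (352,290), the catch tray at (476,302), the black tray with its pale inside at (563,267), the bushes at (381,291), and the parallels at (398,263) and (397,321). The scene view confirms this. I'll take coarse positions next, then wrist close-ups.

```bash
cat > h.py <<'E'
import numpy as np, cv2
from rig import *
def cam(n):
    if n=="wrist":
        s=sense(); im,d=camera(n); p=camera_params(n)
        T=np.eye(4); T[:3,:3]=s["tcp_rot"]; T[:3,3]=s["position"]; T=T@p["tool_from_camera"]
        return im,d,p["K"],T[:3,:3],T[:3,3]
    im,d=camera(n); p=camera_params(n)
    return im,d,p["K"],np.array(p["rotation"]),np.array(p["position"])
def ray(uv,K,R,t,z):
    uv=np.atleast_2d(uv).astype(float)
    r=np.c_[(uv[:,0]-K[0,2])/K[0,0],(uv[:,1]-K[1,2])/K[1,1],np.ones(len(uv))]@R.T
    return t+r*((z-t[2])/r[:,2])[:,None]
def cloud(d,K,R,t):
    v,u=np.indices(d.shape)
    P=np.stack([(u-K[0,2])/K[0,0]*d,(v-K[1,2])/K[1,1]*d,d],-1)
    return P@R.T+t
def down(yaw):  # tool pointing down, tool x axis at yaw
    c,s=np.cos(yaw),np.sin(yaw)
    return np.array([[c,s,0],[s,-c,0],[0,0,-1.]])
E
python3 - <<'E'
from h import *
p=camera_params("top");K,R,t=p["K"],np.array(p["rotation"]),np.array(p["position"])
for n,u,v,z in [("board",405,293,.05),("handle",352,290,.089),("ctray",476,302,.028),("btray",563,267,.034),("p up",398,263,.07),("p low",397,321,.07),("al",408,235,.05),("al",515,233,.05),("al",523,348,.05),("tin",592,348,.05)]:
    print(n,ray([u*.64,v*.64],K,R,t,z)[0].round(3))
from h import *
d=np.load("top0.npz")["d"];P=cloud(d,K,R,t)
for u,v in [(430,320),(300,500),(352,290),(381,285),(390,285)]: print(P[int(v*.64),int(u*.64)].round(3))
print(sense()["joint_pos"])
for x,y in [(.56,.3),(.56,.1),(.56,.4)]:
  for yaw in (0,np.pi/2,-np.pi/2,np.pi):
    q=inverse_kinematics([x,y,.4],down(yaw)); print(x,y,yaw,None if q is None else np.round(q,2))
E
```

```text
board [0.44  0.249 0.05 ]
handle [0.449 0.386 0.089]
ctray [0.413 0.059 0.028]
btray [ 0.502 -0.175  0.034]
p up [0.518 0.266 0.07 ]
p low [0.367 0.271 0.07 ]
al [0.595 0.238 0.05 ]
al [ 0.594 -0.046  0.05 ]
al [ 0.289 -0.058  0.05 ]
tin [ 0.285 -0.239  0.05 ]
[0.371 0.185 0.049]
[-0.108  0.543 -0.001]
[ 0.457  0.395 -0.004]
[0.463 0.315 0.071]
[0.462 0.29  0.083]
[ 1.18611694  0.46936562 -0.04859266  1.53354729  0.02408859  1.14097427
 -0.08229364]
0.56 0.3 0 [ 0.13  0.52 -1.08  1.39  0.45  1.5  -2.49]
0.56 0.3 1.5707963267948966 [ 0.13  0.52 -1.09  1.39  0.45  1.5  -0.92]
0.56 0.3 -1.5707963267948966 [ 0.17  0.56 -1.18  1.38  0.51  1.53  2.17]
0.56 0.3 3.141592653589793 [ 0.2   0.6  -1.27  1.38  0.57  1.56  0.56]
0.56 0.1 0 [ 0.4   0.3  -0.83  1.55  0.22  1.39 -2.02]
0.56 0.1 1.5707963267948966 [ 0.43  0.31 -0.88  1.55  0.24  1.4  -0.47]
0.56 0.1 -1.5707963267948966 [ 0.6   0.41 -1.17  1.54  0.38  1.44  2.55]
0.56 0.1 3.141592653589793 [ 0.55  0.37 -1.08  1.54  0.33  1.43  1.02]
0.56 0.4 0 [-0.9   0.42  0.33  1.31 -0.14  1.43 -2.14]
0.56 0.4 1.5707963267948966 [-0.1   0.6  -1.03  1.25  0.5   1.56 -1.04]
0.56 0.4 -1.5707963267948966 [-0.04  0.66 -1.18  1.25  0.6   1.6   2.03]
0.56 0.4 3.141592653589793 [-0.01  0.71 -1.29  1.24  0.68  1.64  0.41]
```

Run:
```python
from h import *
p=camera_params("top");K,R,t=p["K"],np.array(p["rotation"]),np.array(p["position"])
P=cloud(np.load("top0.npz")["d"],K,R,t)
for u,v in [(617,265),(640,260),(680,246),(712,240),(725,240),(715,280),(705,310),(690,350),(670,400),(660,430),(630,425),(500,450),(620,490),(750,490)]:
    a=P[int(v*.64)-3:int(v*.64)+4,int(u*.64)-3:int(u*.64)+4].reshape(-1,3); print("top",u,v,a[a[:,2].argmax()].round(3))
p=camera_params("scene");K,R,t=p["K"],np.array(p["rotation"]),np.array(p["position"])
P=cloud(np.load("scene0.npz")["d"],K,R,t)
for u,v in [(475,55),(475,60),(475,120),(465,185),(540,95),(580,125),(615,160)]:
    a=P[int(v*.64)-3:int(v*.64)+4,int(u*.64)-3:int(u*.64)+4].reshape(-1,3); d=np.linalg.norm(a-t,axis=1); print("sc",u,v,a[d.argmin()].round(3))
# arm heights in world for az sweep
```

```text
top 617 265 [ 0.491 -0.317  0.062]
top 640 260 [ 0.518 -0.347  0.139]
top 680 246 [ 0.516 -0.385  0.266]
top 712 240 [ 0.518 -0.41   0.343]
top 725 240 [ 0.518 -0.427  0.368]
top 715 280 [ 0.447 -0.399  0.358]
top 705 310 [ 0.382 -0.383  0.346]
top 690 350 [ 0.29  -0.344  0.328]
top 670 400 [0.355 0.257 1.557]
top 660 430 [ 0.118 -0.299  0.287]
top 630 425 [ 0.109 -0.253  0.254]
top 500 450 [0.355 0.257 1.557]
top 620 490 [0.355 0.257 1.557]
top 750 490 [ 0.116 -0.218  0.765]
sc 475 55 [ 0.52  -0.404  0.345]
sc 475 60 [ 0.519 -0.391  0.341]
sc 475 120 [ 0.502 -0.357  0.206]
sc 465 185 [-0.019  1.14   0.94 ]
sc 540 95 [ 0.323 -0.346  0.305]
sc 580 125 [ 0.211 -0.321  0.278]
sc 615 160 [ 0.11  -0.215  0.243]
```

Run:
```python
from h import *
s=sense(); p=s["position"]
move_l([p[0],p[1],.6],feed=.35)
q=sense()["joint_pos"].copy(); q[0]=-0.35; move_joints(q)
s=sense(); print(s["position"],s["time_s"],s["joint_pos"].round(2),s["tcp_rot"].round(2))
movep([.44,.14,.45],down(np.pi))
s=sense(); print(s["position"],s["time_s"],s["joint_pos"].round(2))
im,d,K,R,t=cam("wrist"); np.savez("w1.npz",im=im,d=d,K=K,R=R,t=t)
cv2.imwrite("pics/w1.png",cv2.resize(im[:,:,::-1],(800,600)))
```

```text
[0.64491666 0.1974105  0.59849836] 4.475 [-0.35  0.42 -0.02  0.85  0.01  1.87 -0.07] [[-0.29  0.96 -0.  ]
 [ 0.96  0.29 -0.  ]
 [-0.   -0.   -1.  ]]
[0.44086501 0.13996397 0.45078581] 5.6083 [-0.21  0.   -0.19  1.7   0.    1.44  1.17]
```

View pics/w1.png

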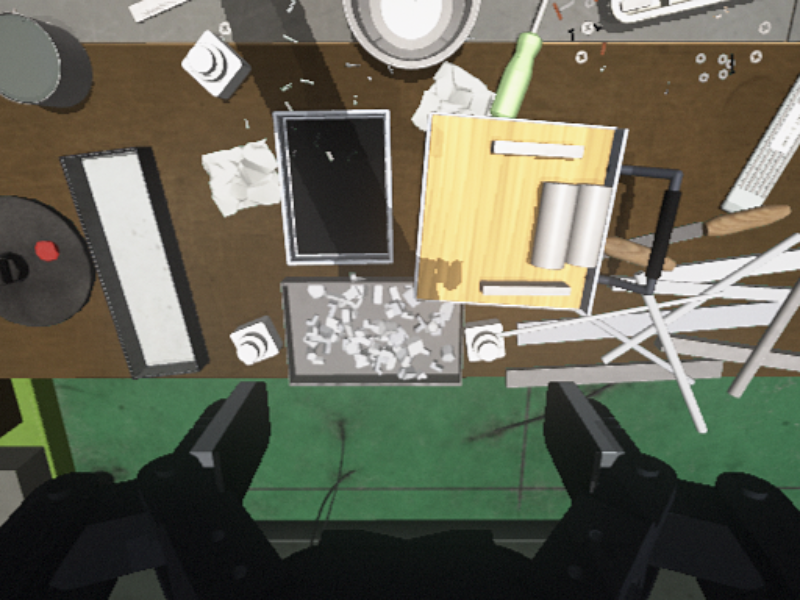

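The wrist view (800x600) shows everything close up, with image right = +y and image down = +x:

- **Board:** the corners are at (430,113), (416,299), (590,315) and (627,130).
- **Handle:** the black grip runs from about (674,190) to (655,285).
- **Parallels:** (538,149) and (525,290).
- **Catch tray:** rim corners at (273,112), (390,109), (393,264) and (287,264).
- **Black tray:** (62,157) to (208,370).
- **Clutter:** crumpled paper at (455,95) and a chip tray at (373,330), both close to the catch tray's path.

Run:
```python
from h import *
z=np.load("w1.npz");im,d,K,R,t=[z[k] for k in("im","d","K","R","t")]
P=cloud(d,K,R,t); hsv=cv2.cvtColor(im,cv2.COLOR_RGB2HSV)
def pts(n,L,zz):
    Q=ray(np.array(L)*.64,K,R,t,zz); print(n); print(Q[:,:2].round(4).tolist()); return Q
def rect(n,Q):
    (c,s,a)=cv2.minAreaRect(Q[:,:2].astype(np.float32)); print(n,"c",np.round(c,4),"size",np.round(s,4),"ang",round(a,2),"n",len(Q))
pts("board lipT,lipB",[(430,113),(416,299)],.051)
pts("handle ends",[(674,190),(655,285)],.089)
pts("ctray rim",[(273,112),(390,109),(393,264),(287,264)],.028)
pts("btray rim",[(62,157),(152,147),(208,370),(135,378)],.034)
pts("paper",[(413,130),(495,110),(440,62),(413,95)],.03)
pts("chip",[(281,282),(460,275),(288,383),(462,383)],.02)
for n,u,v in [("plyA",470,200),("ply mid",520,220),("par top",538,149),("par2 top",525,290),("bushL",556,225),("bushR",590,225),("ctfloor",330,190),("bench",230,270),("handle",664,240),("fence",608,220),("btfloor",130,230),("paper",460,90),("paper2",440,120),("chips",290,330),("chiprim",287,300),("ctrimR",391,180),("ctrimB",340,262)]:
    a=P[int(v*.64)-2:int(v*.64)+3,int(u*.64)-2:int(u*.64)+3].reshape(-1,3); print(n,np.median(a,0).round(4),"zmax",a[:,2].max().round(4))
X,Y,Z=P[...,0],P[...,1],P[...,2]
box=lambda x0,x1,y0,y1:(X>x0)&(X<x1)&(Y>y0)&(Y<y1)
# parallels: tops on board
m=(Z>.06)&box(.33,.55,.15,.35)
nl,lab,st,_=cv2.connectedComponentsWithStats(m.astype(np.uint8))
for i in range(1,nl):
    if st[i,4]>60: rect(f"hi z{np.median(Z[lab==i]):.3f} {st[i,:4]/.64}",P[lab==i])
m=(Z>.018)&(Z<.04)&box(.30,.55,-.04,.125)
nl,lab,st,_=cv2.connectedComponentsWithStats(m.astype(np.uint8))
for i in range(1,nl):
    if st[i,4]>60: rect(f"ct z{np.median(Z[lab==i]):.3f} {st[i,:4]/.64}",P[lab==i])
m=(Z>.022)&(Z<.045)&box(.34,.68,-.26,-.06)
nl,lab,st,_=cv2.connectedComponentsWithStats(m.astype(np.uint8))
for i in range(1,nl):
    if st[i,4]>60: rect(f"bt z{np.median(Z[lab==i]):.3f} {st[i,:4]/.64}",P[lab==i])
m=((hsv[...,0]>12)&(hsv[...,0]<28)&(hsv[...,1]>90)&(hsv[...,2]>150)&(Z>.035)&(Z<.06)).astype(np.uint8)
m=cv2.morphologyEx(m,cv2.MORPH_OPEN,np.ones((3,3)))>0
rect("ply",P[m&box(.3,.6,.1,.4)])
```

```text
board lipT,lipB
[[0.3348, 0.1649], [0.5346, 0.1516]]
handle ends
[[0.4087, 0.4061], [0.507, 0.4028]]
ctray rim
[[0.3323, -0.0011], [0.3295, 0.1235], [0.4989, 0.125], [0.4987, 0.0009]]
btray rim
[[0.3778, -0.2314], [0.3677, -0.1325], [0.6327, -0.1064], [0.6436, -0.1991]]
paper
[[0.3507, 0.1479], [0.3307, 0.2348], [0.2845, 0.1756], [0.3159, 0.1478]]
chip
[[0.5229, -0.0101], [0.5146, 0.2049], [0.6585, -0.0122], [0.659, 0.2122]]
plyA [0.4225 0.2079 0.0502] zmax 0.0513
ply mid [0.443  0.2637 0.0486] zmax 0.569
par top [0.3693 0.2728 0.0689] zmax 0.0711
par2 top [0.5165 0.2705 0.0718] zmax 0.0733
bushL [0.4444 0.2931 0.0823] zmax 0.0836
bushR [0.4447 0.3287 0.081 ] zmax 0.084
ctfloor [0.4148 0.0516 0.0042] zmax 0.0064
bench [ 5.114e-01 -7.730e-02  3.000e-04] zmax 0.0021
handle [0.4564 0.3976 0.0974] zmax 0.569
fence [0.4405 0.3536 0.0671] zmax 0.0785
btfloor [ 0.4624 -0.191   0.0026] zmax 0.0043
paper [0.3092 0.1974 0.0184] zmax 0.0242
paper2 [0.3403 0.1742 0.0516] zmax 0.0534
chips [ 0.5852 -0.0059  0.0179] zmax 0.0301
chiprim [ 0.5462 -0.0061  0.0205] zmax 0.0317
ctrimR [0.403  0.1234 0.
[... 340 characters left out ...]
 0.0103] ang 89.03 n 424
hi z0.496 [462.5  381.25 337.5  218.75] c [0.4382 0.1815] size [0.0645 0.0295] ang 83.41 n 16344
ct z0.030 [273.4375 109.375  120.3125 156.25  ] c [0.414  0.0621] size [0.1685 0.1247] ang 0.92 n 1243
ct z0.022 [240.625  157.8125  28.125   46.875 ] c [ 0.4043 -0.0284] size [0.023  0.0501] ang 89.76 n 258
ct z0.027 [281.25   273.4375 112.5     32.8125] c [0.5315 0.058 ] size [0.0361 0.1325] ang 2.82 n 585
bt z0.030 [ 59.375  146.875  145.3125 232.8125] c [ 0.5055 -0.1757] size [0.2701 0.0883] ang 6.88 n 1709
bt z0.024 [ 62.5    239.0625  18.75    53.125 ] c [ 0.5011 -0.2542] size [0.0627 0.0115] ang 0.01 n 153
ply c [0.4421 0.2548] size [0.1914 0.1971] ang 85.66 n 7884
```

Run:
```python
from h import *
R2=lambda a:np.array([[np.cos(a),-np.sin(a)],[np.sin(a),np.cos(a)]])
u=np.array([.041,-.0585]); a0,a1=.014,-.070
g0=np.array([.414,.062])+R2(a0)@u; g1=np.array([.4223,.124])+R2(a1)@u
up=R2(a1)@[0,1]   # uphill
print(g0,g1)
command_gripper(.034,30)
movep([*g0,.15],down(np.pi+a0)); move_l([*g0,.036],feed=.12)
print(sense()["wrist_force"].round(1))
command_gripper(0,40); s=sense(); print("gap",s["finger_gap"],s["position"].round(4),s["time_s"])
m=g1-.008*up
move_l([*m,.037],down(np.pi+a1),feed=.06); s=sense(); print(s["position"].round(4),s["wrist_force"].round(1))
r=move_l([*(g1+.010*up),.037],feed=.03,until_force=10); s=sense(); print(r,s["position"].round(4),s["wrist_force"].round(1),s["finger_gap"])
command_gripper(.034); move_l([*sense()["position"][:2],.16],feed=.2)
movep([.42,.10,.40],down(np.pi)); print(sense()["time_s"])
im,d,K,R,t=cam("wrist"); np.savez("w2.npz",im=im,d=d,K=K,R=R,t=t)
cv2.imwrite("pics/w2.png",cv2.resize(im[:,:,::-1],(800,600)))
P=cloud(d,K,R,t);X,Y,Z=P[...,0],P[...,1],P[...,2]
m=(Z>.018)&(Z<.0345)&(X>.30)&(X<.51)&(Y>-.0)&(Y<.16)
nl,lab,st,_=cv2.connectedComponentsWithStats(m.astype(np.uint8))
for i in range(1,nl):
    if st[i,4]>60: print(cv2.minAreaRect(P[lab==i][:,:2].astype(np.float32)),st[i]/.64)
```

```text
[0.45581496 0.00407971] [0.45910793 0.06277561]
[-0.   0.1  1. ]
gap 0.001838706083745622 [0.4563 0.004  0.0367] 8.9417
[0.4584 0.0547 0.0369] [-0.8  1.8 -2.1]
True [0.4588 0.0578 0.0367] [-0.2 -1.4  2.5] 0.0018375679521463332
12.425
((0.4204399585723877, 0.10778027027845383), (0.09986622631549835, 0.16842636466026306), 86.25816345214844) [ 364.0625  135.9375  104.6875  170.3125 1362.5   ]
```

View pics/w2.png

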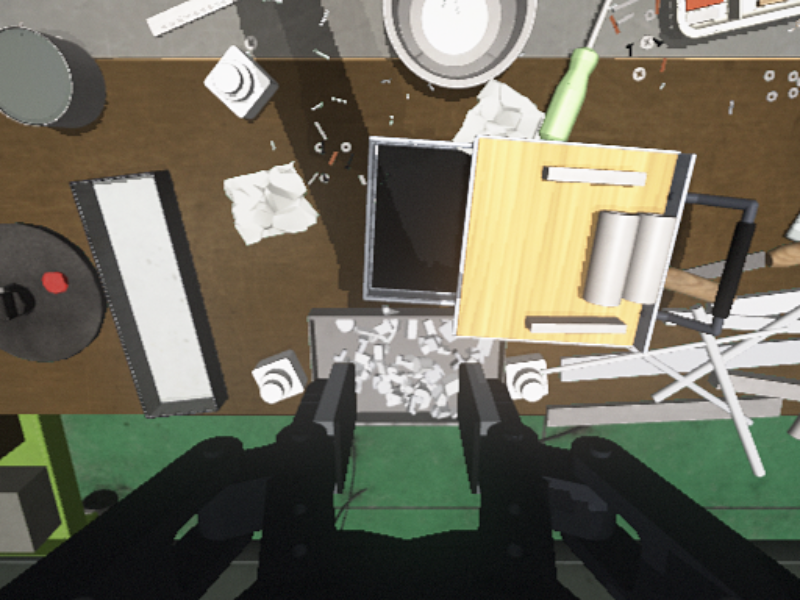

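The view shows the tray flush at the board, from (372,138) to (455,303). Its visible depth is about 95 mm, which matches the nominal 25 mm overhang, and it is within 0.3° of the board's yaw. Next I'll grasp the handle and lift slowly.

```bash
cat >> h.py <<'E'
O=np.array([.4417,.258]); YAW=-.070
D=np.array([np.sin(YAW),-np.cos(YAW)])
E
python3 - <<'E'
from h import *
z=np.load("w2.npz");P=cloud(z["d"],z["K"],z["R"],z["t"]);X,Y,Z=P[...,0],P[...,1],P[...,2]
m=(Z>.085)&(Z<.105)&(X>.42)&(X<.485)&(Y>.37)&(Y<.43); Q=P[m]
f=np.polyfit(Q[:,0],Q[:,1],1); c=Q.mean(0); print("handle",c.round(4),"slope",f.round(4),len(Q),"ztop",np.percentile(Q[:,2],90))
b=(c[:2]-O)@D; print("base y of handle",b)
h=np.array([.452,np.polyval(f,.452)]); print(h)
assert abs(b+.147)<.008
np.save("hand.npy",h)
Rt=down(np.pi+YAW)
command_gripper(.042,60)
movep([*h,.22],Rt); move_l([*h,.095],feed=.1,until_force=10)
s=sense(); print(s["position"].round(4),s["wrist_force"].round(1),s["time_s"])
command_gripper(0,60); s=sense(); print("gap",s["finger_gap"],s["position"].round(4),s["wrist_force"].round(1),s["time_s"])
E
```

```text
handle [0.452  0.398  0.0952] slope [-0.0764  0.4325] 564 ztop 0.09804366925439242
base y of handle -0.14039826970550515
[0.452      0.39802071]
[0.4524 0.3984 0.0957] [-0.5 -1.  -0. ] 15.4417
gap 0.01300508028518687 [0.4524 0.4002 0.0959] [0.1 5.  0.1] 15.8167
```

```bash
cat >> h.py <<'E'
H0=np.array([.4523,.4015]); Z0=.0957
def tilt(th,feed=.02):
    p=H0+D*(.047*np.sin(th)+.217*(1-np.cos(th)))
    move_l([*p,Z0+.217*np.sin(th)-.047*(1-np.cos(th))],feed=feed)
def watch():
    im,d,K,R,t=cam("top"); P=cloud(d,K,R,t); X,Y,Z=P[...,0],P[...,1],P[...,2]
    on=((X>.40)&(X<.485)&(Y>.17)&(Y<.34)&(Z>.07)).sum(); yb=np.median(Y[(X>.40)&(X<.485)&(Y>.15)&(Y<.34)&(Z>.075)]) if on else 0
    tr=((X>.36)&(X<.50)&(Y>.065)&(Y<.15)&(Z>.025)&(Z<.05)).sum()
    return int(on),round(float(yb),3),int(tr)
E
python3 - <<'E'
from h import *
print(watch())
for th in (.03,.06,.08):
    tilt(th); s=sense(); print(th,s["position"].round(4),s["wrist_force"].round(1),watch(),round(s["time_s"],2))
for k in range(4):
    sleep(.4); print(watch(),round(sense()["time_s"],2))
im=camera("scene")[0]; cv2.imwrite("pics/s3.png",cv2.resize(im[90:270,180:320,::-1],(700,580)[:2]))
E
```

```text
(389, 0.309, 12)
0.03 [0.4523 0.3991 0.1014] [ 2.4  2.  -9.8] (391, 0.309, 13) 16.39
0.06 [0.4522 0.3974 0.1084] [  2.8  -1.1 -11. ] (400, 0.308, 11) 16.93
0.08 [0.452  0.3961 0.113 ] [ 2.6 -3.3 -9.4] (420, 0.306, 11) 17.35
(481, 0.298, 12) 17.85
(590, 0.274, 13) 18.3
(525, 0.262, 12) 18.75
(298, 0.313, 183) 19.2
```

View pics/s3.png

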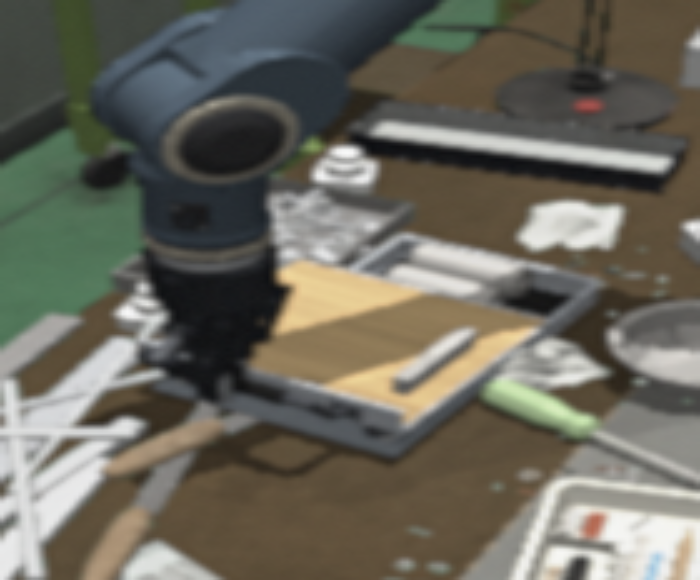

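The crop shows both bushes in the catch tray, at (455,262) and (440,283), and a parallel still on the board at (435,358). I'll tip slightly further to be sure of the angle, then lower gently.

Run:
```python
from h import *
tilt(.105); sleep(.6); print(watch())
tilt(.05,.03); tilt(.0,.02); s=sense(); print(s["position"].round(4),s["wrist_force"].round(1))
r=move_l([*H0,Z0-.003],feed=.01,until_force=5); s=sense(); print(r,s["position"].round(4),s["wrist_force"].round(1))
sleep(.2); command_gripper(.042); p=sense()["position"]; move_l([p[0],p[1],.2],feed=.2)
movep([.42,.16,.40],down(np.pi)); print(sense()["time_s"])
im,d,K,R,t=cam("wrist"); np.savez("w4.npz",im=im,d=d,K=K,R=R,t=t)
cv2.imwrite("pics/w4.png",cv2.resize(im[:,:,::-1],(800,600)))
P=cloud(d,K,R,t);X,Y,Z=P[...,0],P[...,1],P[...,2]
def comp(m,n):
    nl,lab,st,_=cv2.connectedComponentsWithStats(m.astype(np.uint8))
    for i in range(1,nl):
        if st[i,4]>60: print(n,cv2.minAreaRect(P[lab==i][:,:2].astype(np.float32)),"z",np.median(Z[lab==i]).round(4))
comp((Z>.06)&(Z<.1)&(X>.33)&(X<.55)&(Y>.13)&(Y<.34),"par")
comp((Z>.025)&(Z<.05)&(X>.36)&(X<.48)&(Y>.06)&(Y<.15),"bush")
comp((Z>.02)&(Z<.045)&(X>.34)&(X<.68)&(Y>-.26)&(Y<-.06),"bt")
m=(Z>.08)&(Z<.105)&(X>.42)&(X<.485)&(Y>.37)&(Y<.43); print("handle",P[m].mean(0) if m.any() else None)
```

```text
(303, 0.314, 333)
[0.4523 0.4003 0.0965] [ 2.2 -6.1 -2.8]
True [0.4524 0.4002 0.0964] [0.2 0.9 6.2]
24.2667
par ((0.3693946301937103, 0.2742396593093872), (0.09139849990606308, 0.011976774781942368), 86.52239227294922) z 0.0688
par ((0.5175890922546387, 0.2726568579673767), (0.09735200554132462, 0.011273059993982315), 88.91500854492188) z 0.0711
bush ((0.41828739643096924, 0.09641502797603607), (0.07581949979066849, 0.11275646090507507), 86.77310180664062) z 0.037
bt ((0.505555272102356, -0.1757497489452362), (0.27003470063209534, 0.08854422718286514), 6.944231986999512) z 0.029
bt ((0.5020610094070435, -0.25218525528907776), (0.015606777742505074, 0.08303795009851456), 89.99748992919922) z 0.0222
bt ((0.5906622409820557, -0.06768475472927094), (0.01990891806781292, 0.014901460148394108), 2.410778045654297) z 0.0266
handle [0.45162012 0.39858548 0.09535574]
```

View pics/w4.png

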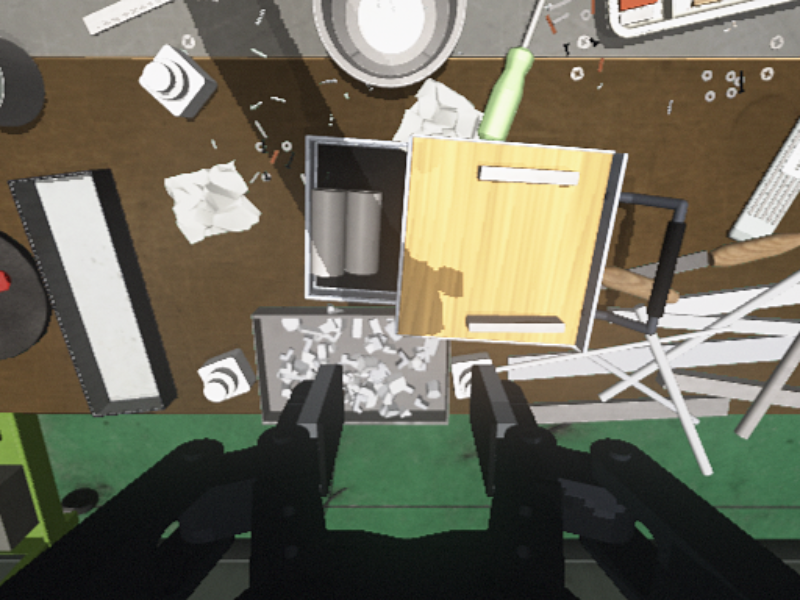

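The board is down, both bushes are in the catch tray ((330,232) and (363,232)), and the parallels haven't moved ((528,175) and (516,325)). Next I'll pick and place the first parallel.

```bash
cat > pp.py <<'E'
from h import *
import sys
def pick_place(c,yaw,zs,tgt,tyaw):
    command_gripper(.036,50)
    movep([*c,.18],down(yaw)); move_l([*c,.0765],feed=.1,until_force=8)
    s=sense(); print("at",s["position"].round(4),s["wrist_force"].round(1),s["joint_pos"].round(2)); z=s["position"][2]
    command_gripper(0,50); s=sense(); print("gap",s["finger_gap"],s["wrist_force"].round(1)); z=s["position"][2]
    move_l([*c,.2],feed=.15); print("held",sense()["finger_gap"])
    movep([*tgt,.2],down(tyaw)); move_l([*tgt,.06],feed=.15)
    zp=z-zs+.002
    r=move_l([*tgt,zp-.003],feed=.03,until_force=4); s=sense(); print("placed",r,s["position"].round(4),"exp",zp,s["wrist_force"].round(1))
    command_gripper(.028); p=sense()["position"]; move_l([p[0],p[1],.2],feed=.2); print(sense()["time_s"])
E
python3 - <<'E'
from pp import *
a=np.radians(6.94); e=np.array([np.cos(a),np.sin(a)]); bt=np.array([.5055,-.1757])
pick_place([.3694,.2742],np.radians(86.5),.049,bt-.062*e,a)
E
```

```text
at [0.3697 0.2745 0.077 ] [-0.2  0.6  0.3] [-0.47  0.4  -0.31  2.18  0.22  0.59 -1.  ]
gap 0.010757593672226493 [-1.1 -1.4  5.9]
held 0.010678485651541919
placed True [ 0.4435 -0.1832  0.033 ] exp 0.030158414856126775 [-0.6 -0.   5.6]
33.7
```

Run:
```python
from pp import *
a=np.radians(6.94); e=np.array([np.cos(a),np.sin(a)]); bt=np.array([.5055,-.1757])
pick_place([.5176,.2727],np.radians(88.9),.049,bt+.062*e,a)
movep([.48,-.02,.42],down(np.pi/2))
im,d,K,R,t=cam("wrist")
cv2.imwrite("pics/w5.png",cv2.resize(im[:,:,::-1],(800,600)))
P=cloud(d,K,R,t);X,Y,Z=P[...,0],P[...,1],P[...,2]
c,s=e; dx,dy=X-bt[0],Y-bt[1]; u,v=dx*c+dy*s,-dx*s+dy*c
m=(abs(u)<.128)&(abs(v)<.036)&(Z>.014)&(Z<.06)
nl,lab,st,_=cv2.connectedComponentsWithStats(m.astype(np.uint8))
for i in range(1,nl):
    if st[i,4]>40: print(cv2.minAreaRect(np.c_[u[lab==i],v[lab==i]].astype(np.float32)),Z[lab==i].max(),np.median(Z[lab==i]))
```

```text
at [0.5181 0.273  0.0772] [ 0.5  1.2 -0. ] [-0.36  0.55 -0.26  1.89  0.2   0.72 -0.76]
gap 0.008718053069897955 [-0.3 -0.4  5.4]
held 0.008734312086534272
placed True [ 0.5665 -0.1682  0.0333] exp 0.0302803424870869 [-1.2  0.6  2.6]
42.9917
((0.06144891679286957, 0.0010606278665363789), (0.010882960632443428, 0.09670062363147736), 89.8978042602539) 0.02987729304371134 0.025961915050029316
((-0.06184636056423187, 0.0009433072991669178), (0.012783941812813282, 0.09052731841802597), 89.75669860839844) 0.025733176500215227 0.022970923523884745
```

View pics/w5.png

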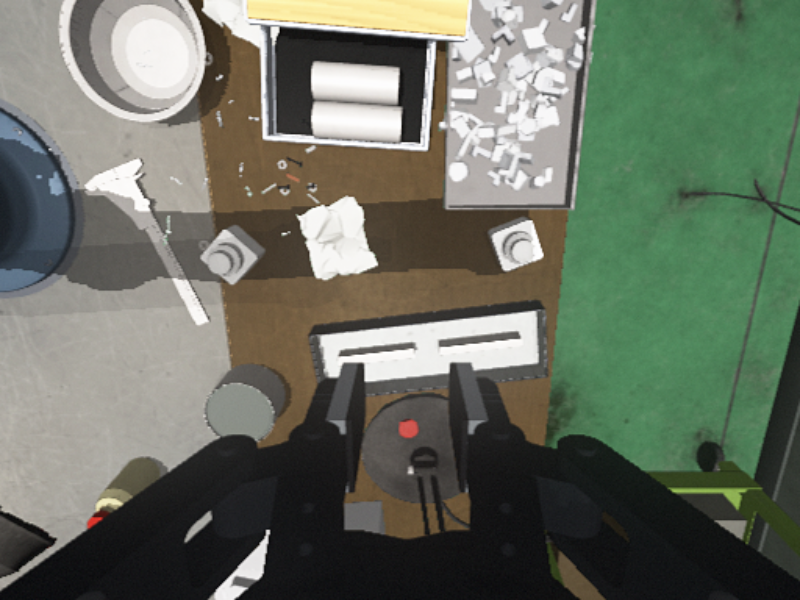

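Both parallels are on the black tray's floor, with tops at 23 and 26 mm, at (378,353) and (480,343). Both bushes are in the catch tray at (355,83) and (355,122), and nothing else has moved.

```bash
python3 -c "
from rig import *
print(finish_job())"
```

```text
the job is handed in; nothing more can be done
None
```

The job is handed in (no verdict came back): my last views showed both bushes in the squared catch tray, the board down on its rests, both parallels on the black tray's floor, and the bystanders apparently undisturbed.

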